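# Nudge the finished toy's propeller

## Task

Two toy planes are waiting to be packed; check that the propeller of the one standing on the square board turns freely. With a fingertip, lightly push its upright blade sideways until it leans well over, a good third of the way or more from upright to level, without shifting, tipping or picking up the toy, then draw the hand back. The other toy, on the bare bench, is freshly glued: do not touch it or its propeller, and leave everything else lying as it is.

Things in the scene. Friction and masses are not known exactly. Their poses are not given: they have to be found in the camera images.
- plane_ready: the toy to check, on the square board: loose wooden toy plane, span 217, length 187, height 104 mm, 0.18 kg. Origin: under its middle, at wheel-foot level; own x along the wing, z up, nose along own -y (roughly to the robot). Propeller 85.5 mm ahead of the origin; wing 51 to 56 mm up, its front edge 61 mm ahead; body 26 mm wide, its nose's flat front 83 mm ahead, close behind the blades, its top 53 mm up: the blade stands 15 mm above that
- plane_ready_hub (a point): centre of the propeller of the toy on the board, on its pin, 36 mm above the toy's origin; same axes as the toy. The pin's round head sticks out 8 mm ahead of this point, 8 mm across.
- plane_ready_blade (a point): end of the upper blade of that propeller, 32 mm from the hub: it shows which way the blade leans. The propeller is one straight two-bladed bar 65 mm long, 11 mm wide and 3 mm thick, pinned at its middle; it turns with almost no friction and stays where it is left.
- plane_ready_propeller (a joint): turn of that propeller (rad): 0 with the blades upright, within 0.2 of that at the start; at +/-1.57 they lie level along the wing. Positive leans the upper blade toward the toy's own -x. It has no end stops.
- plane_wet: the other toy plane, standing straight on the bench, freshly glued, to be left alone: the same in shape and size, with the same propeller.
- plane_wet_blade (a point): end of the upper blade of the freshly glued toy's propeller, 32 mm from its hub.
- board: square wooden board blank about 202x200x26 mm lying loose on the bench under the toy to check; origin at the centre of its underside.
- block_plane: small wooden hand plane 52x150x80 mm lying between the two toys, a bystander to be left alone; origin at the centre of its underside
- square_bar: bare square bar 31x31x165 mm lying between the two toys, a bystander to be left alone; origin at the centre of its underside
- wheel_disc: small flat wooden wheel, 42 mm across, 9 mm thick, a bystander to be left alone; origin at the centre of its underside
- carved_ball: faceted wooden ball, about 52 mm, a bystander to be left alone; origin at the centre of its underside
- block_big: sawn wooden block 43x45x43 mm, a bystander to be left alone; origin at the centre of its underside
- block_tall: tall sawn wooden block 44x45x68 mm, a bystander to be left alone; origin at the centre of its underside

How it is judged:
On the way:
1. a fingertip touches the toy on the board (contact force between the fingers and plane_ready above 0.005 N).
At the end, for the whole second after the job is handed in: The propeller of the toy on the board leans 0.5 rad (30 degrees) or more from upright, either way, and is at rest; that toy stands upright within 10 mm of where it stood, its board within 8 mm, the freshly glued toy within 5 mm and its propeller's blade end within 8 mm, the bystanders within 10 mm ((value of joint plane_ready_propeller between 0.5 and 2.64 rad or value of joint plane_ready_propeller between -2.64 and -0.5 rad) and distance of each of plane_ready, block_plane, square_bar, wheel_disc, carved_ball, block_big, block_tall from where it was at the start of the episode below 0.01 m and distance of plane_ready_hub from where it was at the start of the episode below 0.012 m and linear speed of plane_ready below 0.01 m/s and angle between plane_ready's own z axis and vertical below 0.08 rad and distance of each of board, plane_wet_blade from where it was at the start of the episode below 0.008 m and distance of plane_wet from where it was at the start of the episode below 0.005 m and velocity of joint plane_ready_propeller between -0.2 and 0.2 rad/s); the robot touches nothing.
It fails at once if the toy on the board is pressed with more than 6 N (contact force between any of the arm, the fingers and plane_ready above 6 N).
It fails at once if the toy on the board is pushed away, lifted or tipped (distance of plane_ready from where it was at the start of the episode above 0.015 m or angle between plane_ready's own z axis and vertical above 0.2 rad).
It fails at once if the freshly glued toy is touched (contact force between any of the arm, the fingers and plane_wet above 0.05 N).
It fails at once if the freshly glued toy or its propeller is moved (distance of plane_wet from where it was at the start of the episode above 0.006 m or distance of plane_wet_blade from where it was at the start of the episode above 0.01 m).
It fails at once if a bystander or the board is disturbed (distance of any of block_plane, square_bar, wheel_disc, carved_ball, block_big, block_tall, board from where it was at the start of the episode above 0.012 m).
It also fails if it takes over 32 s, if anything falls off the work surface, if the arm or the gripper's body presses on something with over 40 N, if the wrist force passes 120 N, or if a joint passes its speed limit or range.

## Robot

A 6-joint arm with a two-finger parallel gripper is mounted at the origin on the work surface; the furniture and walls round the work are solid. World frame = base frame: x ahead of the robot, y to its left, z up, the work surface at z = 0. Lengths are in m, angles in rad, forces in N, time in s.
With the tool pointing down it reaches from about 0.35 to 0.775 m from the base axis. Payload 5.5 kg.
Tool frame: the origin (TCP) lies on the centre line of the jaws, within the pads' length; the fingertips stand 17 mm ahead of it and the grasp point (between the pads) lies 2 mm behind it; z points along the fingers, y is the direction in which the jaws open and shut (so a half turn about z gives the same grasp; the last joint's range is limited). The gripper opens to 85 mm and grips with 20 to 120 N. Pads are 22 mm wide; open, the fingers measure 114 mm over their backs; the gripper's body (76 mm by 85 mm) begins 54 mm behind the grasp point. The pads swing forward as they close: fully open they stand 13 mm farther back than shut.
Start: joints at [-1.352, 0.313, 0.046, 1.304, 0, 1.431], TCP at [0.202, -0.538, 0.248] pointing down, gripper open.
Joint ranges: [-2.76, 2.76], [-0.86, 1.69], [-1.03, 1.26], [-2.2, 2.34], [-1.47, 1.5], [-3.14, 3.14]. Speed limits (rad/s): [2.57, 2.57, 3.14, 3.14, 3.14, 3.14].

## Interface

Orientations are given as a unit quaternion [w, x, y, z].
In Python, from workcell import env gives the robot as it stands.
- The arm moves only by the tool servo_tool, never from a script. Its argument "increments" is a list of rows, each an object of numbers: "claw": the closure, from 0 (fully open) to 1 (shut); "x", "y", "z": the shift along the world's x, y, z in units of 25 mm (1.0 is 25 mm); "ax", "ay", "az": the turn, a rotation vector about the world's x, y, z in units of 8 degrees (1.0 is 8 degrees). A call has 1 to 5 rows; each row shifts and turns the commanded pose from where the row before left it; what a row does not reach is not made up. A row lasts 1/10 s, in which the tool goes at most 50 mm and 8.59 degrees, less where a joint would pass 70% of its speed; a pose out of reach is approached as far as the arm can. A call is refused whole if a number of a shift passes 1 or a number of a turn 1, either way. A call with a gripper value outside its range is refused whole. The fingers move at their own pace and stop on an object; "newtons" is the grip in N (left out, the last holds). Time passes only in rows, so rows that do not move let the fingers close. It gives the time, the measured TCP pose, the force and the opening at its end, in the units of the state.
- env.get_state(): the state, without advancing time (a new reading comes with each control period).
- env.read_camera(name): name is "scene" or "side" or "wrist"; returns the picture (480x640x3 uint8, red, green, blue); there is no depth.
- env.calibration(name): a dict with "K" (3x3 intrinsics, pixels), "world_to_cam" (4x4, takes a point from world to camera coordinates). Camera axes: x right, y down, z forward; pixel columns grow to the right and rows downward; lengths in m; the calibration is good to about 2 mm. A picture is of the moment at which its call begins: read the wrist's pose just before it. calibration takes no time and is no camera call; for the wrist camera it gives the pose at the moment of the call.
- env.hand_in(): hands the job in, once; it reports no verdict.
The state is a dict: "clock": time; "joint_pos": joint angles; "qvel": joint speeds; "tau": joint torques, N m; "tcp_pos": TCP position; "orientation": TCP orientation; "wrist_force": force on the tool from outside, world axes, zero at the start; "ft_torque": the same for the moment, N m; "finger_gap": finger opening in m.
Only numpy, scipy, OpenCV 4.12 (cv2) and the standard library are available. Lean on these libraries where they do the work, as an engineer would, in place of code of your own. Each camera call takes 0.05 s, during which the arm holds its last target.

## Working session

There is one attempt and no reset: what is moved stays moved. The work goes in short steps, Python scripts to look and compute and a tool call to move; the robot and the scene stay as the last step left them, time stands still between calls to the robot, and variables do not carry over. Pictures are saved under pics/ and viewed, and the job is handed in when it is done.

Besides the shell and the picture viewer there is one more tool, called after "Request:" as name([rows], argument=value, ...), one row to a line, values as JSON. servo_tool: Moves the arm, as the interface text tells. Its arguments: {"type":"object","properties":{"increments":{"type":"array"},"newtons":{"type":"number"}},"required":["increments"]}

```bash
mkdir -p pics; python3 - <<'E'
from workcell import env
import cv2,numpy as np
for n in ["scene","side","wrist"]:
    c=env.calibration(n); im=env.read_camera(n)
    cv2.imwrite(f"pics/{n}0.png",im[:,:,::-1])
    print(n,np.round(c["K"],1).tolist(),np.round(c["world_to_cam"],3).tolist())
s=env.get_state();print(s)
E
```

```text
scene [[579.0, 0.0, 312.7], [0.0, 579.0, 232.1], [0.0, 0.0, 1.0]] [[0.717, -0.697, 0.007, -0.349], [-0.332, -0.351, -0.876, 0.235], [0.613, 0.625, -0.483, 1.202], [0.0, 0.0, 0.0, 1.0]]
side [[537.7, 0.0, 319.7], [0.0, 537.7, 233.6], [0.0, 0.0, 1.0]] [[-0.981, -0.191, 0.016, 0.503], [-0.113, 0.509, -0.853, 0.152], [0.155, -0.839, -0.521, 1.362], [0.0, 0.0, 0.0, 1.0]]
wrist [[432.7, 0.0, 317.3], [0.0, 432.7, 249.0], [0.0, 0.0, 1.0]] [[0.351, -0.936, -0.001, -0.575], [-0.891, -0.335, 0.305, -0.041], [-0.286, -0.106, -0.952, 0.379], [0.0, 0.0, 0.0, 1.0]]
{'clock': 0.15, 'joint_pos': array([-1.35157966e+00,  3.13833619e-01,  4.52420213e-02,  1.30361589e+00,
       -1.88478957e-05,  1.43120047e+00]), 'qvel': array([ 0.00174807, -0.00236598,  0.00363091,  0.00145387,  0.00286899,
        0.00011619]), 'tau': array([ 3.03189503e-03, -4.81061089e+01,  2.98817557e+01,  1.39634701e-02,
       -1.98658431e-04, -1.08084276e-05]), 'tcp_pos': array([ 0.20182644, -0.53802512,  0.2476113 ]), 'orientation': array([-7.04645997e-04,  9.83949570e-01,  1.78445359e-01, -3.74984891e-05]), 'wrist_force': array([-0.45898647,  0.0239468 ,  0.77786943]), 'ft_torque': array([-0.07696975,  0.01699034, -0.05015245]), 'finger_gap': 0.08544236655342921}
```

View pics/scene0.png

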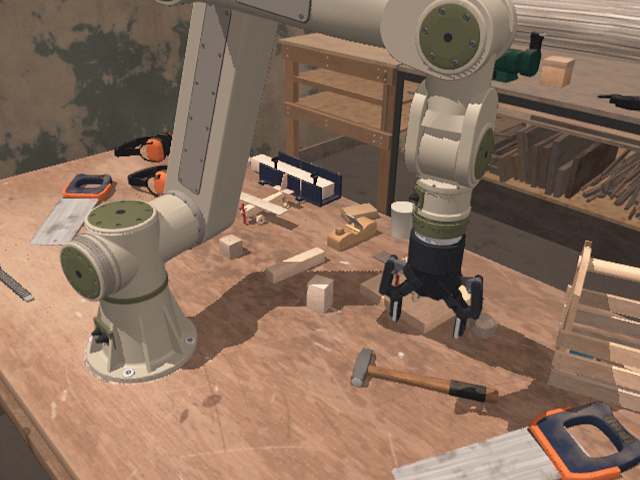

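View pics/side0.png

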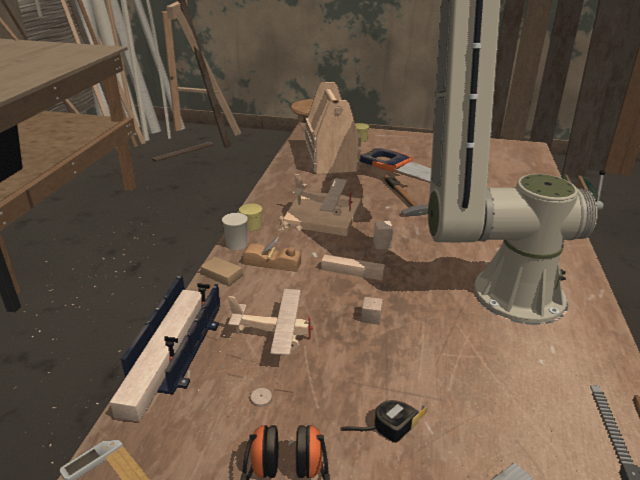

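View pics/wrist0.png

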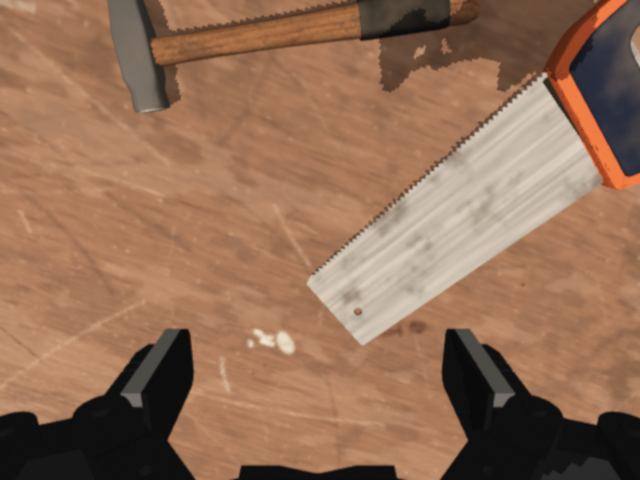

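The side view shows the ready toy on its board near (322,205) and the wet toy near (270,323). The scene view has the gripper in front of the board. I'll enlarge the board area.

```bash
python3 - <<'E'
import cv2
im=cv2.imread("pics/side0.png")
c=im[165:250,260:410];cv2.imwrite("pics/side0c.png",cv2.resize(c,None,fx=5,fy=5,interpolation=cv2.INTER_CUBIC))
im=cv2.imread("pics/scene0.png")
c=im[230:350,340:510];cv2.imwrite("pics/scene0c.png",cv2.resize(c,None,fx=4.5,fy=4.5,interpolation=cv2.INTER_CUBIC))
E
```

```text
(no output)
```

View pics/side0c.png

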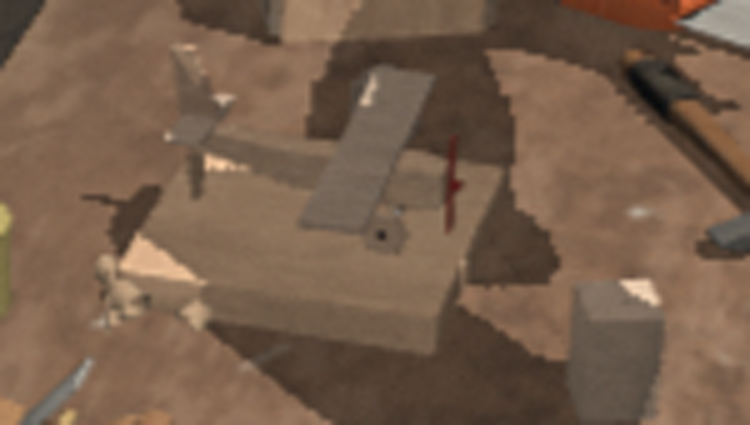

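View pics/scene0c.png

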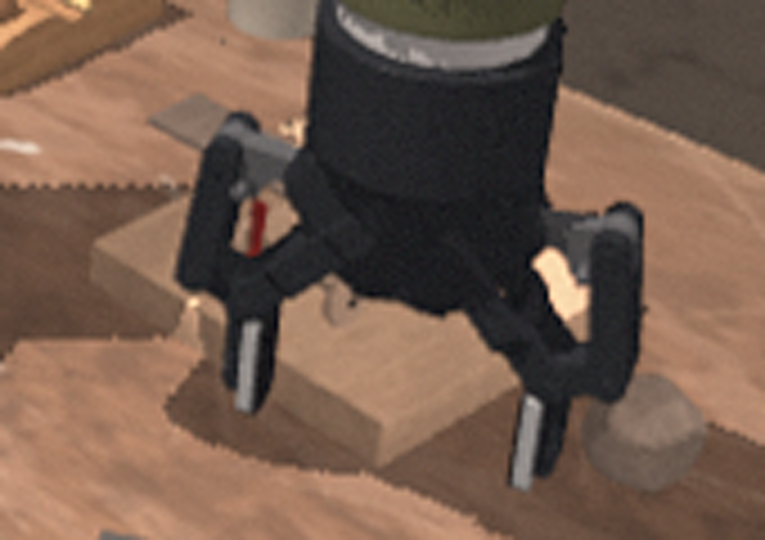

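```bash
cat > h.py <<'E'
from workcell import env
import cv2,numpy as np
def ray(n,uv,z,c=None):
    c=c or env.calibration(n);K=np.array(c["K"]);T=np.array(c["world_to_cam"])
    d=T[:3,:3].T@np.linalg.inv(K)@[uv[0],uv[1],1];o=-T[:3,:3].T@T[:3,3]
    return o+d*(z-o[2])/d[2]
def proj(n,p,c=None):
    c=c or env.calibration(n);q=np.array(c["world_to_cam"])@np.r_[p,1];q=np.array(c["K"])@q[:3];return q[:2]/q[2]
def tri(obs):
    A=[];b=[]
    for n,uv,c in obs:
        c=c or env.calibration(n);K=np.array(c["K"]);T=np.array(c["world_to_cam"])
        d=T[:3,:3].T@np.linalg.inv(K)@[uv[0],uv[1],1];d/=np.linalg.norm(d);o=-T[:3,:3].T@T[:3,3]
        P=np.eye(3)-np.outer(d,d);A.append(P);b.append(P@o)
    return np.linalg.lstsq(np.vstack(A),np.hstack(b),rcond=None)[0]
E
python3 - <<'E'
from h import *
f=lambda x,y:(260+x/5-.4,165+y/5-.4)
for k,p,z in [("hub",(455,185),.062),("tip",(454,137),.094),("low",(450,230),.03),("wingNR",(365,232),.082),("wingNL",(300,222),.082),("wingFL",(372,65),.082),("wingFR",(434,74),.082),("bdR",(435,355),0.0),("bdRtop",(438,318),0.026),("bdFar",(503,168),.026),("blocktall",(615,320),.068)]:
    print(k,ray("side",f(*p),z).round(4))
E
```

```text
hub [ 0.4729 -0.2814  0.062 ]
tip [ 0.4751 -0.2824  0.094 ]
low [ 0.4746 -0.2823  0.03  ]
wingNR [ 0.5107 -0.1753  0.082 ]
wingNL [ 0.5495 -0.1788  0.082 ]
wingFL [ 0.5445 -0.3955  0.082 ]
wingFR [ 0.5033 -0.3913  0.082 ]
bdR [ 0.4677 -0.1832  0.    ]
bdRtop [ 0.4669 -0.1824  0.026 ]
bdFar [ 0.454  -0.3791  0.026 ]
blocktall [ 0.3618 -0.1316  0.068 ]
```

Measured from the side view: hub about (0.473, -0.281, 0.062), nose toward world -x, wing along y. The wing tips come out 217 mm apart, matching the given span. I'll approach with shut fingers from the -y side, away from the wet toy.

Request:
servo_tool([
  {"claw": 1,"x": 1,"y": 0.76,"z": -0.1,"az": -0.26},
  {"claw": 1,"x": 1,"y": 0.76,"z": -0.1,"az": -0.26},
  {"claw": 1,"x": 1,"y": 0.76,"z": -0.1,"az": -0.26},
  {"claw": 1,"x": 1,"y": 0.76,"z": -0.1,"az": -0.26},
  {"claw": 1,"x": 1,"y": 0.76,"z": -0.1,"az": -0.26},
], newtons=20)

```text
schema error: expected keys claw, x, y, z, ax, ay, az
```

Request:
servo_tool([
  {"claw": 1,"x": 1,"y": 0.6,"z": -0.2,"az": -0.26},
  {"claw": 1,"x": 1,"y": 0.6,"z": -0.2,"az": -0.26},
  {"claw": 1,"x": 1,"y": 0.6,"z": -0.2,"az": -0.26},
  {"claw": 1,"x": 1,"y": 0.6,"z": -0.2,"az": -0.26},
  {"claw": 1,"x": 1,"y": 0.6,"z": -0.2,"az": -0.26},
])

```text
schema error: expected keys claw, x, y, z, ax, ay, az
```

Request:
servo_tool([
  {"claw": 1},
  {"claw": 1},
  {"claw": 1},
])

```text
schema error: expected keys claw, x, y, z, ax, ay, az
```

```bash
python3 - <<'E'
from h import *
s=env.get_state();print(s["clock"],s["tcp_pos"],s["orientation"],s["finger_gap"],s["wrist_force"])
p=s["tcp_pos"]
cw=env.calibration("wrist");np.save("cw1.npy",cw,allow_pickle=True)
for n in ["wrist","side","scene"]:
    im=env.read_camera(n)[:,:,::-1]; cv2.imwrite(f"pics/{n}1.png",im)
    if n!="wrist":
        u,v=proj(n,p-[0,0,.017]).astype(int); print(n,u,v)
        u0,v0=u-80,max(0,v-60)
        cv2.imwrite(f"pics/{n}1c.png",cv2.resize(im[v0:v0+120,u0:u0+160],None,fx=5,fy=5,interpolation=cv2.INTER_CUBIC)); print(u0,v0)
E
```

```text
0.15 [ 0.20182644 -0.53802512  0.2476113 ] [-7.04645997e-04  9.83949570e-01  1.78445359e-01 -3.74984891e-05] 0.08544236655342921 [-0.45898647  0.0239468   0.77786943]
side 448 127
368 67
scene 426 333
346 273
```

View pics/wrist1.png

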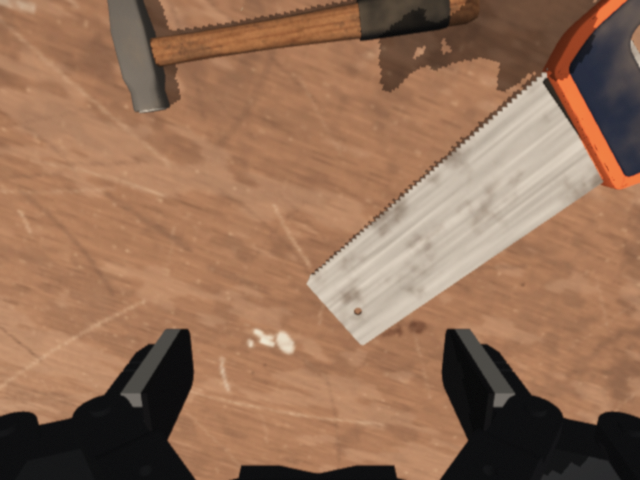

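View pics/side1c.png

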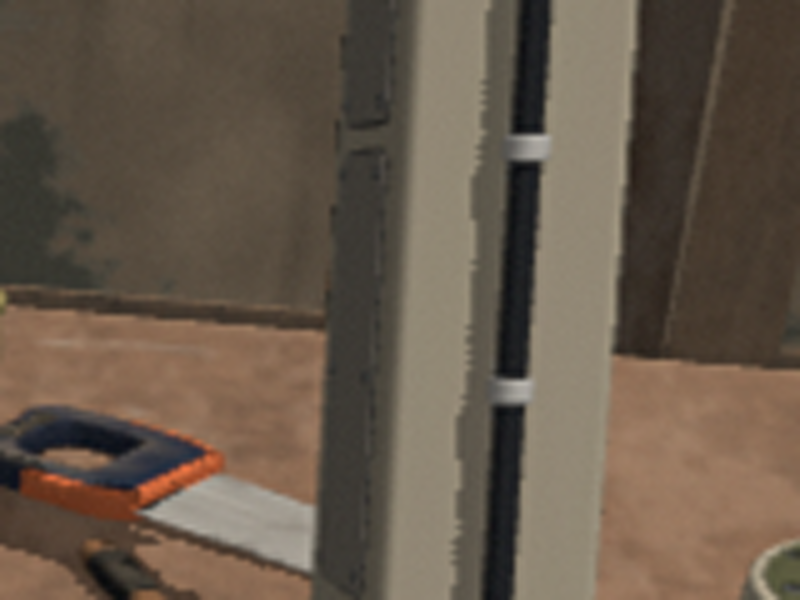

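View pics/scene1c.png

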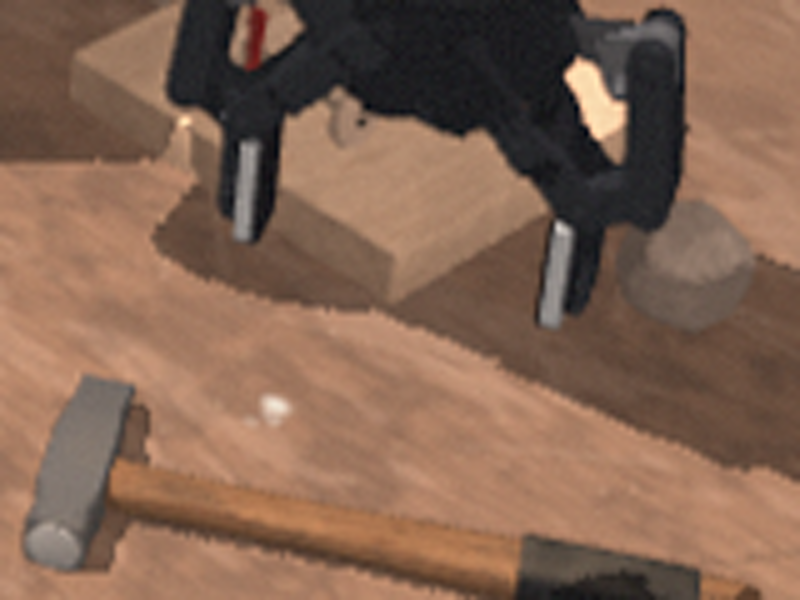

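The rows were refused because every key must be present, so nothing moved. Resending in full.

Request:
servo_tool([
  {"claw": 1,"x": 1,"y": 0.76,"z": -0.1,"ax": 0,"ay": 0,"az": -0.26},
  {"claw": 1,"x": 1,"y": 0.76,"z": -0.1,"ax": 0,"ay": 0,"az": -0.26},
  {"claw": 1,"x": 1,"y": 0.76,"z": -0.1,"ax": 0,"ay": 0,"az": -0.26},
  {"claw": 1,"x": 1,"y": 0.76,"z": -0.1,"ax": 0,"ay": 0,"az": -0.26},
  {"claw": 1,"x": 1,"y": 0.76,"z": -0.1,"ax": 0,"ay": 0,"az": -0.26},
], newtons=20)

```text
clock: 0.8
tcp_pos: [0.3277, -0.4426, 0.2357]
orientation: [0.0, 0.996, 0.088, 0.0]
wrist_force: [0.9, -0.0, -0.9]
finger_gap: 0.0121
```

Request:
servo_tool([
  {"claw": 1,"x": 1,"y": 0.6,"z": -0.2,"ax": 0,"ay": 0,"az": -0.26},
  {"claw": 1,"x": 1,"y": 0.6,"z": -0.2,"ax": 0,"ay": 0,"az": -0.26},
  {"claw": 1,"x": 1,"y": 0.6,"z": -0.2,"ax": 0,"ay": 0,"az": -0.26},
  {"claw": 1,"x": 1,"y": 0.6,"z": -0.2,"ax": 0,"ay": 0,"az": -0.26},
  {"claw": 1,"x": 1,"y": 0.6,"z": -0.2,"ax": 0,"ay": 0,"az": -0.26},
])

```text
clock: 1.3
tcp_pos: [0.4529, -0.3677, 0.2106]
orientation: [0.0, 1.0, -0.003, -0.0]
wrist_force: [0.3, -0.2, 0.4]
finger_gap: 0.0004
```

Request:
servo_tool([
  {"claw": 1,"x": 0,"y": 0,"z": 0,"ax": 0,"ay": 0,"az": 0},
  {"claw": 1,"x": 0,"y": 0,"z": 0,"ax": 0,"ay": 0,"az": 0},
])

```text
clock: 1.5
tcp_pos: [0.4521, -0.3679, 0.2105]
orientation: [-0.0, 1.0, -0.001, -0.0]
wrist_force: [0.0, -1.5, 0.0]
finger_gap: 0.0
```

```bash
cat > look.py <<'E'
from h import *
import sys
t=sys.argv[1]
s=env.get_state();print(s["clock"],s["tcp_pos"],s["orientation"],s["finger_gap"],s["wrist_force"])
p=s["tcp_pos"]
for n in sys.argv[2:]:
    if n=="wrist": np.save(f"cw{t}.npy",env.calibration("wrist"),allow_pickle=True)
    im=env.read_camera(n)[:,:,::-1]; cv2.imwrite(f"pics/{n}{t}.png",im)
    if n!="wrist":
        print(n,"tip",proj(n,p-[0,0,.017]))
        u,v=proj(n,[.46,-.29,.1]).astype(int)
        u0,v0=u-60,v-50
        cv2.imwrite(f"pics/{n}{t}c.png",cv2.resize(im[v0:v0+100,u0:u0+130],None,fx=6,fy=6,interpolation=cv2.INTER_CUBIC)); print(u0,v0)
E
python3 look.py 2 wrist side scene
```

```text
1.5 [ 0.45211198 -0.36793474  0.21052474] [-8.00560948e-05  9.99999300e-01 -1.11297309e-03 -3.94285769e-04] 3.5600431189326524e-05 [ 0.00654606 -1.5289919   0.04881083]
side tip [363.40489231 151.16694696]
295 139
scene tip [429.30055567 254.06221995]
337 226
```

View pics/wrist2.png

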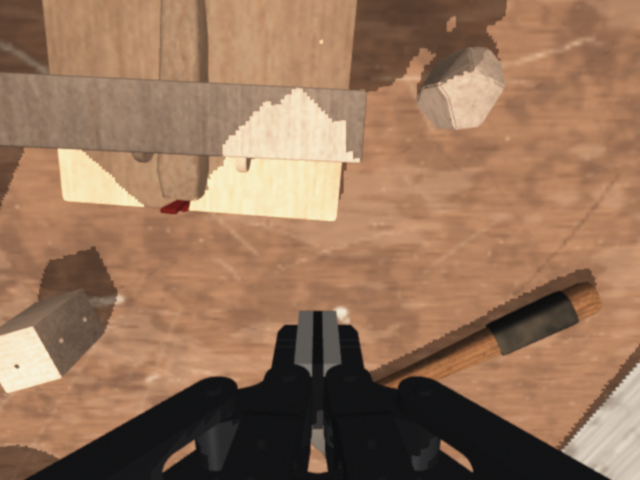

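View pics/side2c.png

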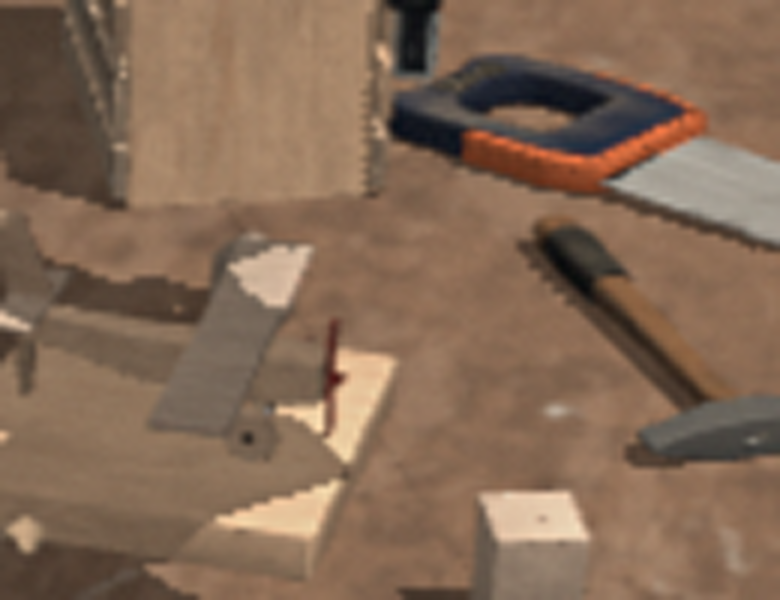

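View pics/scene2c.png

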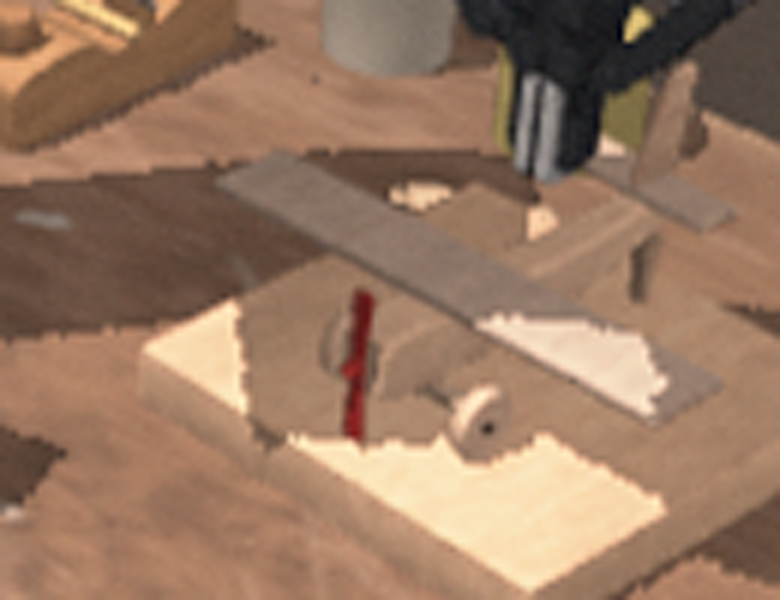

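```bash
python3 - <<'E'
from h import *
S=lambda x,y:("scene",(337+x/6-.4,226+y/6-.4),None)
D=lambda x,y:("side",(295+x/6-.4,139+y/6-.4),None)
cw=np.load("cw2.npy",allow_pickle=True).item()
def err(P,obs): return [np.round(proj(n,P,c)-uv,1).tolist() for n,uv,c in obs]
for k,o in dict(top=[S(364,293),D(335,322)],bot=[S(354,437),D(329,432)],boardcorner=[S(143,349),D(308,545)],wing=[S(282,152),D(150,425)]).items():
    P=tri(o);print(k,P.round(4),err(P,o))
# wrist checks: blade top ends (red 160-190, 200-213)
print(ray("wrist",(176,207),.094,cw),ray("wrist",(338,219),.026,cw),ray("wrist",(64,200),.026,cw))
print(ray("wrist",(361,161),.082,cw), ray("wrist",(205,157),.082,cw))
# finger pads: shown pixels at tip
p=np.array([.4521,-.3679,.1935]);print(proj("wrist",p,cw),proj("wrist",p+[.011,0,0],cw),proj("wrist",p+[.011,.01,0],cw))
print("body axis", ray("wrist",(183,155),.079,cw), ray("wrist",(181,200),.079,cw))
E
python3 - <<'E'
import cv2
im=cv2.imread("pics/wrist2.png")
cv2.imwrite("pics/w2a.png",cv2.resize(im[130:230,120:250],None,fx=6,fy=6,interpolation=cv2.INTER_CUBIC))
cv2.imwrite("pics/w2b.png",cv2.resize(im[290:420,240:400],None,fx=5,fy=4.5,interpolation=cv2.INTER_CUBIC))
E
```

```text
top [ 0.4742 -0.2796  0.0941] [[0.2, -0.2], [0.1, 0.2]]
bot [ 0.4746 -0.2809  0.0302] [[0.2, -0.2], [0.1, 0.2]]
boardcorner [ 0.4698 -0.1797  0.0226] [[0.1, -0.1], [0.1, 0.1]]
wing [ 0.5494 -0.1794  0.0799] [[0.1, -0.1], [0.1, 0.1]]
[ 0.47704487 -0.2886975   0.094     ] [ 0.45306904 -0.38430767  0.026     ] [ 0.46764236 -0.18532953  0.026     ]
[ 0.50131318 -0.39444059  0.082     ] [ 0.50377126 -0.30441744  0.082     ]
[314.16066035 330.91873427] [314.03117491 303.5968692 ] [286.25386056 303.64963406]
body axis [ 0.50463928 -0.29092712  0.079     ] [ 0.47807428 -0.28714804  0.079     ]
```

View pics/w2a.png

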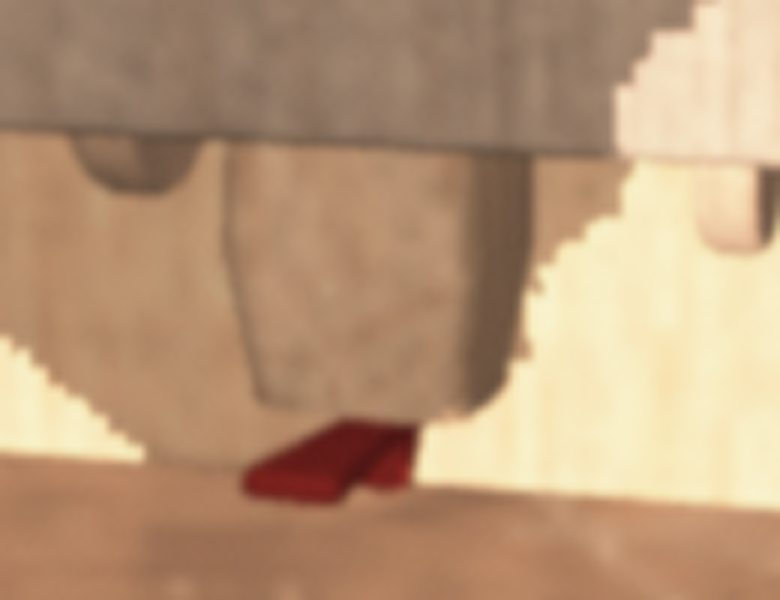

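View pics/w2b.png

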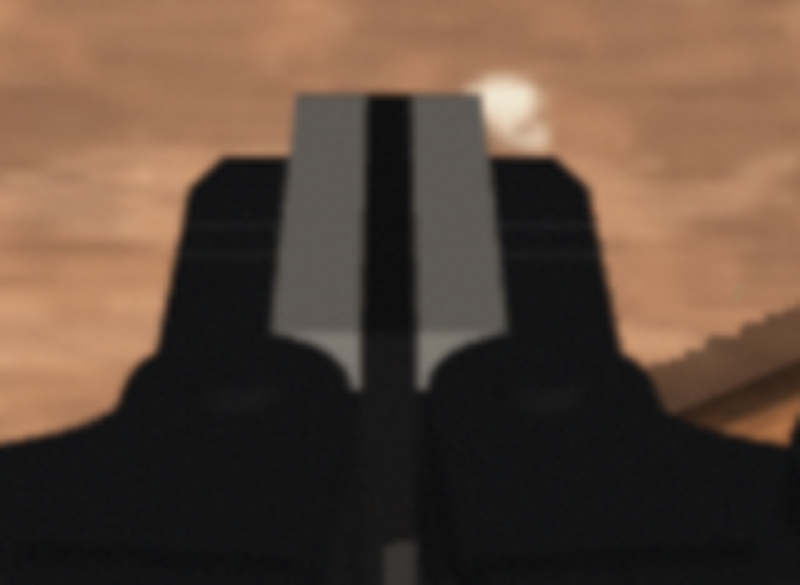

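The scene view shows the blade nearly upright: end at about (0.474, -0.280, 0.094), hub at about (0.474, -0.281, 0.062), and the two cameras agree to about 0.2 px. In the wrist view the shut fingers span about ±14 mm across the jaw axis. Everything but the blade and the tail stands below 0.082, so I'll descend beside the blade.

Request:
servo_tool([
  {"claw": 1,"x": 0.2,"y": 0.2,"z": -0.8,"ax": 0,"ay": 0,"az": 0},
  {"claw": 1,"x": 0.2,"y": 0.2,"z": -0.8,"ax": 0,"ay": 0,"az": 0},
  {"claw": 1,"x": 0.2,"y": 0.2,"z": -0.8,"ax": 0,"ay": 0,"az": 0},
  {"claw": 1,"x": 0.04,"y": 0.2,"z": -0.8,"ax": 0,"ay": 0,"az": 0},
  {"claw": 1,"x": 0,"y": 0,"z": -0.8,"ax": 0,"ay": 0,"az": 0},
])

```text
clock: 2.15
tcp_pos: [0.4673, -0.3488, 0.1105]
orientation: [0.0, 1.0, -0.003, 0.0]
wrist_force: [-0.1, 0.4, 0.1]
finger_gap: -0.0
```

Request:
servo_tool([
  {"claw": 1,"x": 0,"y": 0,"z": -0.1,"ax": 0,"ay": 0,"az": 0},
  {"claw": 1,"x": 0,"y": 0,"z": 0,"ax": 0,"ay": 0,"az": 0},
])

```text
clock: 2.35
tcp_pos: [0.4671, -0.3489, 0.1083]
orientation: [-0.0, 1.0, -0.003, -0.0]
wrist_force: [0.1, -0.8, -0.1]
finger_gap: 0.0003
```

```bash
python3 look.py 3 side scene
```

```text
2.35 [ 0.46711475 -0.34886887  0.10828463] [-2.26463466e-04  9.99996174e-01 -2.73176626e-03 -3.72672092e-04] 0.0003241237118422354 [ 0.09272598 -0.77411638 -0.13929129]
side tip [355.95956611 183.5984076 ]
295 139
scene tip [421.0567804  289.55761934]
337 226
```

View pics/side3c.png

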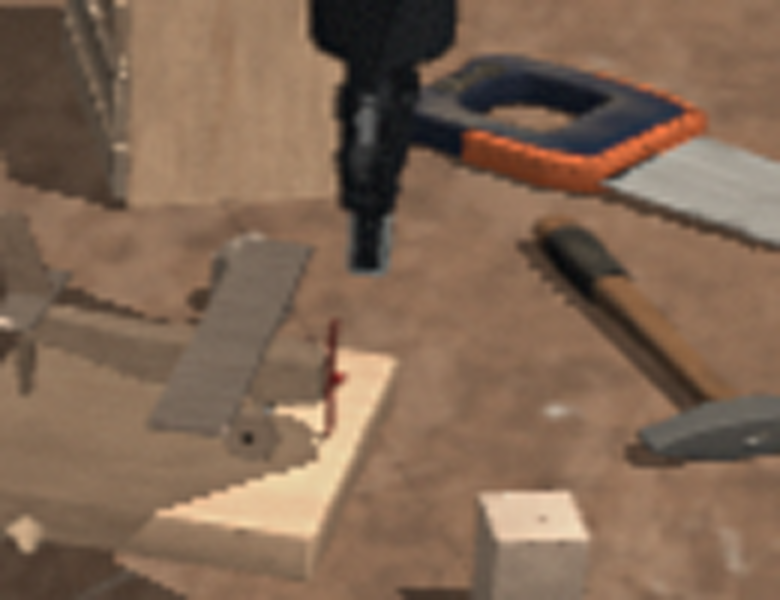

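View pics/scene3c.png

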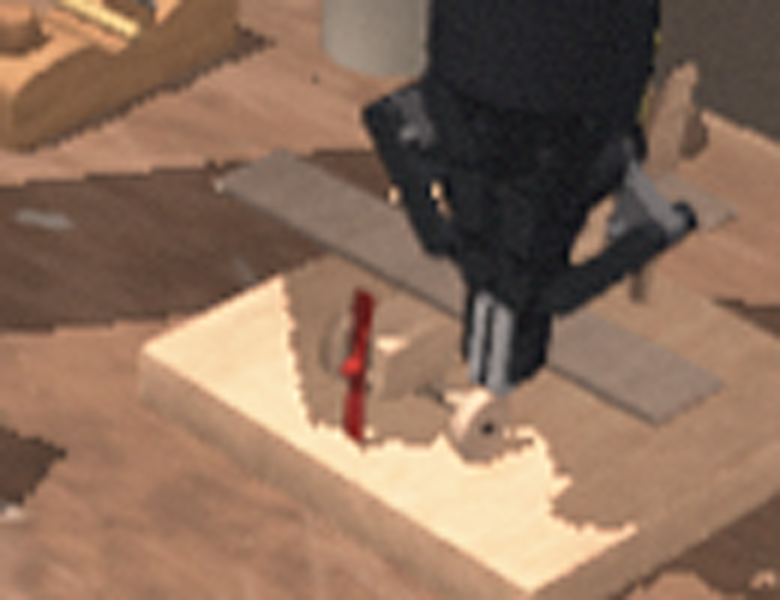

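The tip is where predicted: side crop (370,272), within 0.5 px of the projection. The blade is untouched. Next I'll shift to x 0.473 and tip height 0.085, then sweep slowly in +y.

Request:
servo_tool([
  {"claw": 1,"x": 0.12,"y": 0,"z": -0.12,"ax": 0,"ay": 0,"az": 0},
  {"claw": 1,"x": 0.12,"y": 0.3,"z": -0.12,"ax": 0,"ay": 0,"az": 0},
  {"claw": 1,"x": 0,"y": 0.4,"z": 0,"ax": 0,"ay": 0,"az": 0},
  {"claw": 1,"x": 0,"y": 0.4,"z": 0,"ax": 0,"ay": 0,"az": 0},
  {"claw": 1,"x": 0,"y": 0.3,"z": 0,"ax": 0,"ay": 0,"az": 0},
])

```text
clock: 2.95
tcp_pos: [0.4738, -0.3119, 0.1023]
orientation: [-0.0, 1.0, -0.002, -0.0]
wrist_force: [1.0, 0.6, 0.6]
finger_gap: 0.0002
```

Request:
servo_tool([
  {"claw": 1,"x": 0,"y": 0.1,"z": 0,"ax": 0,"ay": 0,"az": 0},
  {"claw": 1,"x": 0,"y": 0.1,"z": 0,"ax": 0,"ay": 0,"az": 0},
  {"claw": 1,"x": 0,"y": 0.1,"z": 0,"ax": 0,"ay": 0,"az": 0},
  {"claw": 1,"x": 0,"y": 0.1,"z": 0,"ax": 0,"ay": 0,"az": 0},
  {"claw": 1,"x": 0,"y": 0.1,"z": 0,"ax": 0,"ay": 0,"az": 0},
])

```text
clock: 3.45
tcp_pos: [0.4739, -0.3009, 0.1023]
orientation: [0.0, 1.0, -0.002, 0.0]
wrist_force: [-0.1, -0.0, 1.0]
finger_gap: -0.0002
```

```bash
python3 look.py 4 side scene
```

```text
3.45 [ 0.47391188 -0.30094745  0.10232834] [ 9.60788477e-05  9.99997488e-01 -2.23919882e-03  2.04799229e-05] -0.00015339405725963099 [-0.06901377 -0.04557408  1.04144131]
side tip [351.53947515 191.88517601]
295 139
scene tip [404.78421681 281.5309276 ]
337 226
```

View pics/side4c.png

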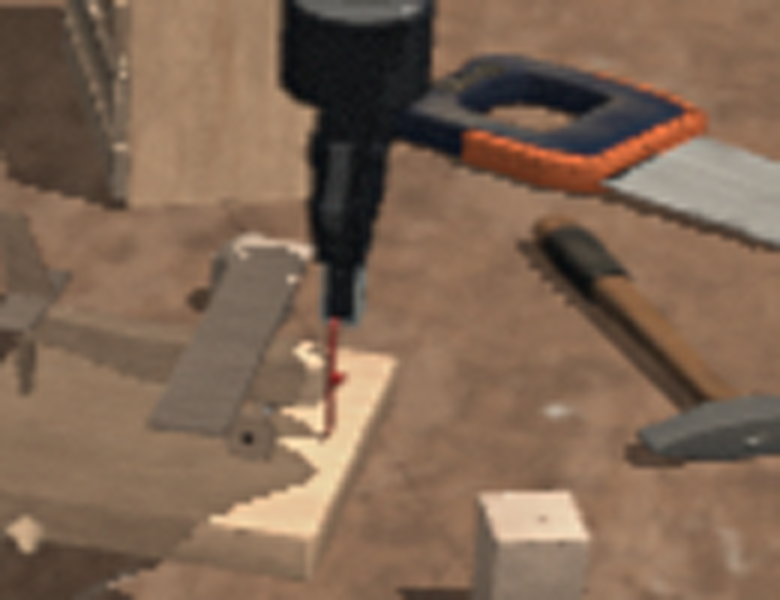

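View pics/scene4c.png

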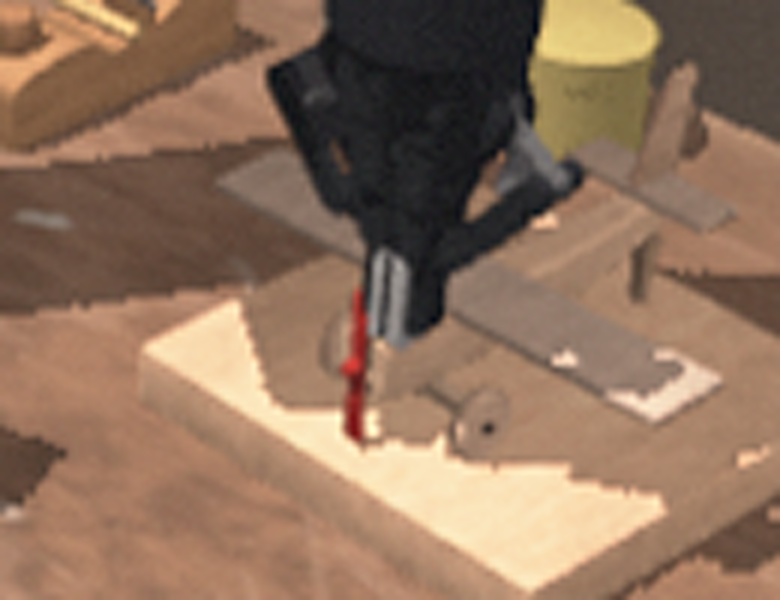

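The finger is right beside the blade, which still looks upright. Continuing slowly.

Request:
servo_tool([
  {"claw": 1,"x": 0,"y": 0.1,"z": 0,"ax": 0,"ay": 0,"az": 0},
  {"claw": 1,"x": 0,"y": 0.1,"z": 0,"ax": 0,"ay": 0,"az": 0},
  {"claw": 1,"x": 0,"y": 0.1,"z": 0,"ax": 0,"ay": 0,"az": 0},
  {"claw": 1,"x": 0,"y": 0.1,"z": 0,"ax": 0,"ay": 0,"az": 0},
  {"claw": 1,"x": 0,"y": 0.1,"z": 0,"ax": 0,"ay": 0,"az": 0},
])

```text
clock: 4.05
tcp_pos: [0.4739, -0.2882, 0.1023]
orientation: [0.0, 1.0, -0.002, -0.0]
wrist_force: [-0.1, 0.5, -0.4]
finger_gap: -0.0002
```

```bash
python3 look.py 5 scene
```

```text
4.05 [ 0.47387922 -0.28817028  0.10231421] [ 4.20047944e-05  9.99997769e-01 -2.11146833e-03 -5.33159024e-05] -0.00017062339385642917 [-0.14383556  0.45122899 -0.35340924]
scene tip [400.13876578 279.19155684]
337 226
```

View pics/scene5c.png

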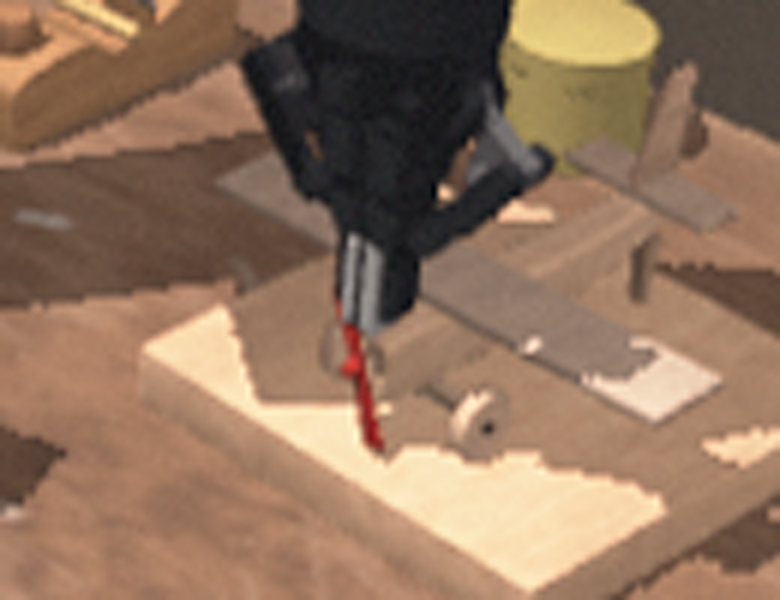

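The blade is turning: the lower end has moved to (372,445) and the toy has not moved. I'll push further.

Request:
servo_tool([
  {"claw": 1,"x": 0,"y": 0.1,"z": 0,"ax": 0,"ay": 0,"az": 0},
  {"claw": 1,"x": 0,"y": 0.1,"z": 0,"ax": 0,"ay": 0,"az": 0},
  {"claw": 1,"x": 0,"y": 0.1,"z": 0,"ax": 0,"ay": 0,"az": 0},
  {"claw": 1,"x": 0,"y": 0.1,"z": 0,"ax": 0,"ay": 0,"az": 0},
  {"claw": 1,"x": 0,"y": 0.08,"z": 0,"ax": 0,"ay": 0,"az": 0},
])

```text
clock: 4.6
tcp_pos: [0.4739, -0.2762, 0.1023]
orientation: [0.0, 1.0, -0.002, -0.0]
wrist_force: [0.1, 0.9, 0.1]
finger_gap: -0.0003
```

```bash
python3 look.py 6 scene
```

```text
4.6 [ 0.47389934 -0.27617648  0.1023367 ] [ 3.44723937e-05  9.99997815e-01 -2.09000956e-03 -8.73751658e-06] -0.0003341012113967758 [0.06267116 0.8662357  0.09848994]
scene tip [395.8465533  276.99986759]
337 226
```

View pics/scene6c.png

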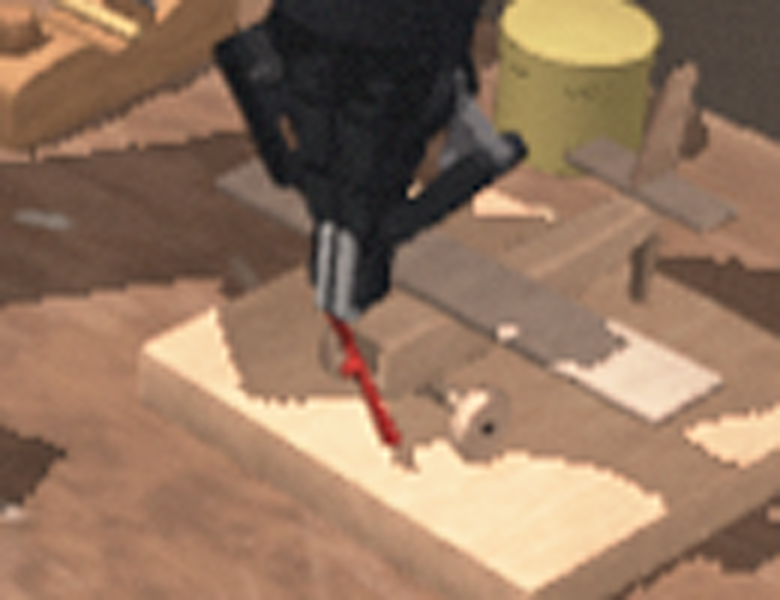

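```bash
python3 - <<'E'
from h import *
h=np.array([.474,-.281,.062])
for t in np.arange(0,1.4,.1):
    q=lambda s:((proj("scene",h+s*.032*np.array([0,np.sin(t),np.cos(t)]))-[337-.4,226-.4])*6).round()
    print(round(t,1),q(-1),q(1))
E
```

```text
0.0 [354. 437.] [368. 294.]
0.1 [361. 440.] [361. 291.]
0.2 [368. 443.] [354. 288.]
0.3 [375. 445.] [347. 287.]
0.4 [381. 446.] [341. 286.]
0.5 [388. 446.] [334. 286.]
0.6 [394. 445.] [328. 287.]
0.7 [400. 444.] [322. 289.]
0.8 [405. 442.] [317. 291.]
0.9 [410. 439.] [312. 294.]
1.0 [415. 435.] [308. 298.]
1.1 [419. 431.] [304. 303.]
1.2 [423. 426.] [301. 308.]
1.3 [426. 420.] [298. 314.]
```

The blade now leans about 0.6 rad. I'll go about 8 mm further for margin.

Request:
servo_tool([
  {"claw": 1,"x": 0,"y": 0.08,"z": 0,"ax": 0,"ay": 0,"az": 0},
  {"claw": 1,"x": 0,"y": 0.08,"z": 0,"ax": 0,"ay": 0,"az": 0},
  {"claw": 1,"x": 0,"y": 0.08,"z": 0,"ax": 0,"ay": 0,"az": 0},
  {"claw": 1,"x": 0,"y": 0.06,"z": 0,"ax": 0,"ay": 0,"az": 0},
  {"claw": 1,"x": 0,"y": 0,"z": 0,"ax": 0,"ay": 0,"az": 0},
])

```text
clock: 5.15
tcp_pos: [0.4739, -0.2687, 0.1023]
orientation: [-0.0, 1.0, -0.002, -0.0]
wrist_force: [-0.6, -0.1, 0.6]
finger_gap: -0.0001
```

Request:
servo_tool([
  {"claw": 1,"x": 0,"y": -0.1,"z": 0,"ax": 0,"ay": 0,"az": 0},
  {"claw": 1,"x": 0,"y": -0.3,"z": 0.1,"ax": 0,"ay": 0,"az": 0},
  {"claw": 1,"x": 0,"y": -0.6,"z": 0.6,"ax": 0,"ay": 0,"az": 0},
  {"claw": 1,"x": -0.3,"y": -0.8,"z": 1,"ax": 0,"ay": 0,"az": 0},
  {"claw": 1,"x": -0.3,"y": -0.8,"z": 1,"ax": 0,"ay": 0,"az": 0},
])

```text
clock: 5.65
tcp_pos: [0.4586, -0.3348, 0.1704]
orientation: [-0.0, 1.0, -0.002, -0.0]
wrist_force: [1.2, -1.0, 0.2]
finger_gap: 0.0001
```

Request:
servo_tool([
  {"claw": 1,"x": 0,"y": -0.8,"z": 1,"ax": 0,"ay": 0,"az": 0},
  {"claw": 1,"x": 0,"y": -0.4,"z": 0.5,"ax": 0,"ay": 0,"az": 0},
  {"claw": 1,"x": 0,"y": 0,"z": 0,"ax": 0,"ay": 0,"az": 0},
  {"claw": 1,"x": 0,"y": 0,"z": 0,"ax": 0,"ay": 0,"az": 0},
  {"claw": 1,"x": 0,"y": 0,"z": 0,"ax": 0,"ay": 0,"az": 0},
])

```text
clock: 6.15
tcp_pos: [0.4584, -0.363, 0.206]
orientation: [-0.001, 1.0, -0.002, -0.001]
wrist_force: [-0.8, -0.3, 0.5]
finger_gap: 0.0
```

```bash
python3 look.py 7 scene side; sleep 0; python3 look.py 8 scene; python3 - <<'E'
import cv2,numpy as np
a=cv2.imread("pics/side0.png");b=cv2.imread("pics/side7.png")
cv2.imwrite("pics/d.png",cv2.absdiff(a,b))
E
```

```text
6.15 [ 0.45835667 -0.36298113  0.20603596] [-8.65799107e-04  9.99997380e-01 -1.94723883e-03 -8.35503552e-04] 3.872331114030469e-05 [-0.81163817 -0.26360428  0.45989952]
scene tip [428.88289549 253.94999289]
337 226
side tip [361.08248205 152.97462296]
295 139
6.25 [ 0.45849894 -0.36283284  0.20615574] [-8.16592934e-04  9.99997798e-01 -1.76208999e-03 -7.95152195e-04] 0.0002005623755309894 [ 0.07214069 -0.39778957 -0.91997864]
scene tip [428.87044949 253.84625125]
337 226
```

View pics/scene8c.png

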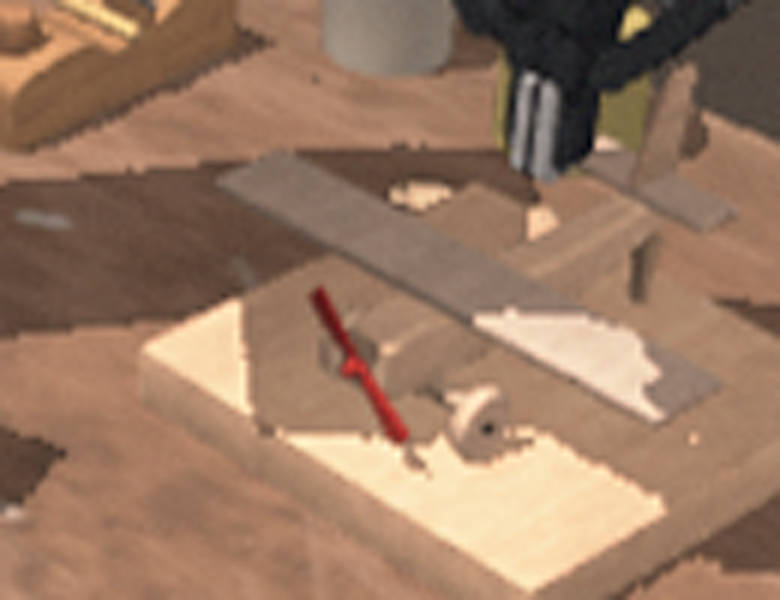

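View pics/side7c.png

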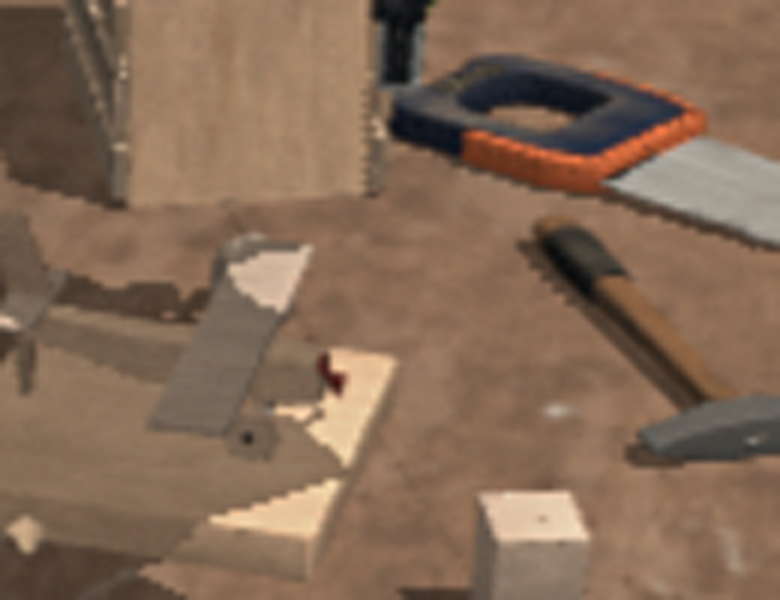

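View pics/d.png

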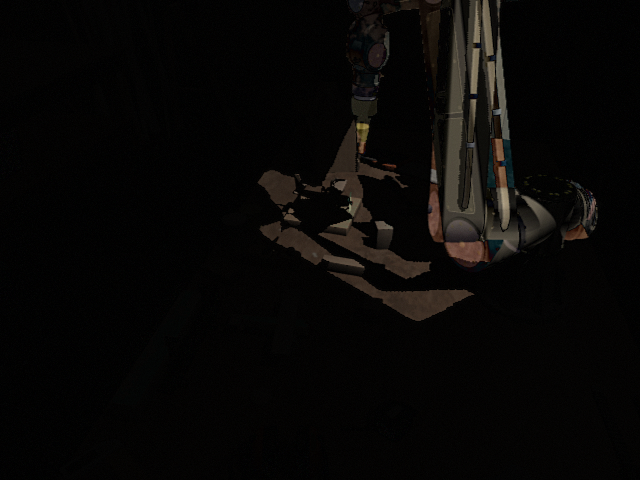

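In the scene view the blade ends are at (319,292) and (402,440), which is a lean of about 0.75 rad. The toy and board are unmoved. One check that it's at rest, then I'll hand in.

```bash
python3 - <<'E'
import cv2,numpy as np
from h import env
a=cv2.imread("pics/scene7.png");b=cv2.imread("pics/scene8.png")
print(cv2.absdiff(a,b)[270:305,385:410].max())
a=cv2.imread("pics/scene2.png");d=cv2.absdiff(a,b).max(2)[226:326,337:467]>60
ys,xs=np.nonzero(d[45:]);print(len(xs),xs.min()*6,xs.max()*6)
E
python3 -c "
from workcell import env
print(env.hand_in())"
```

```text
12
155 234 774
the job is handed in; nothing more can be done
None
```

The propeller turns freely: I pushed its upper blade over to a lean of about 0.75 rad (43°), toward world +y, well past the required 0.5 rad. The hand was then drawn back and up, clear of everything, and I handed the job in at about 6.3 s on the clock.

I pushed with the shut fingertips at about 25 mm/s, with the tip set about 6 mm above the nose.

- **Lean:** read from the scene camera only. The blade ends fit between 0.7 and 0.8 rad.
- **At rest:** two pictures taken 0.1 s apart showed only image noise around the blade.
- **Force:** wrist force readings stayed at noise level, around 1 N, throughout the push.
- **Toy and board:** by eye they stand where they did before in the scene and side views. My last pixel comparison was not conclusive, because moving shadows and the hand changed the picture too, so I judged this by eye.
- **Wet toy and bystanders:** in the side view, differences against the start picture are only the arm, its shadows and the board area; the wet toy shows none. The shadow falls across the square bar and tall block, so those two were not checked separately. The arm never went near the wet toy.

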